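# Pair the gate opener: click the selector, refit the push knob and hold it in

## Robot

A 6-joint arm with a two-finger parallel gripper is mounted at the origin on the work surface. World frame = base frame: x ahead of the robot, y to its left, z up, the work surface at z = 0. Lengths are in m, angles in rad, forces in N, time in s.
With the tool pointing down it reaches from about 0.275 to 0.725 m from the base axis. Payload 15.9 kg.
Tool frame: the origin (TCP) lies on the centre line of the jaws, within the pads' length; the fingertips stand ahead of it and the grasp point (between the pads) lies 2 mm behind it (robot.finger_overhang is the z of the fingertips in the tool frame, in m); z points along the fingers, y is the direction in which the jaws open and shut (so a half turn about z gives the same grasp; the last joint's range is limited). The gripper opens to 85 mm and grips with 20 to 120 N. Pads are 22 mm wide; open, the fingers measure 114 mm over their backs; the gripper's body (76 mm by 85 mm) begins 54 mm behind the grasp point. The pads swing forward as they close: fully open they stand 13 mm farther back than shut.
Start: joints at [1.22, 0.213, -0.034, 1.323, 0, 1.571], TCP at [0.172, 0.47, 0.248] pointing down, gripper open.
Joint ranges: [-2.98, 2.98], [-0.74, 1.72], [-1.14, 1.35], [-2.1, 2.04], [-1.57, 1.44], [-3.14, 3.14]. Speed limits (rad/s): [1.89, 1.89, 2.39, 2.57, 3.14, 3.14].

## Interface

Orientations are given as a unit quaternion [w, x, y, z].
In Python, from workcell import robot, eyes, ticket gives the robot as it stands.
- The arm moves only by the tool carry_out, never from a script. Its argument "motion" is text: rows parted by semicolons, each of 7 numbers parted by spaces: the shift along the tool's x, y, z in mm, then the turn, a rotation vector about the tool's x, y, z in degrees, then the gripper command: -1 is fully open, 1 is shut, values between are in proportion. A call has 1 to 12 rows; each row shifts and turns the commanded pose from where the row before left it, along the tool's axes as they then stand; what a row does not reach is not made up. A row lasts 1/12 s, in which the tool goes at most 41.7 mm and 7.16 degrees, less where a joint would pass 70% of its speed; a pose out of reach is approached as far as the arm can. A call is refused whole if a number of a shift passes 41.7 or a number of a turn 7.16, either way. A call with a gripper value outside its range is refused whole. The fingers move at their own pace and stop on an object; "force" is the grip in N (left out, the last holds). Time passes only in rows, so rows that do not move let the fingers close. It gives the time, the measured TCP pose, the force and the opening at its end, in the units of the state.
- robot.get_state(): the state, without advancing time (a new reading comes with each control period).
- eyes.snapshot(name): name is "scene" or "top"; returns a dict with "frame" (384x512x3 uint8, blue, green, red), "depth" (384x512 float32, m along the optical axis (not along the pixel's ray), 0 where there is no reading), "K" (3x3 intrinsics, pixels), "cam_to_world" (4x4, takes a point from camera to world coordinates). Camera axes: x right, y down, z forward; pixel columns grow to the right and rows downward; lengths in m; the calibration is good to about 2 mm. A picture is of the moment at which its call begins.
- ticket.close_job(): hands the job in, once; it reports no verdict.
The state is a dict: "time": time; "qpos": joint angles; "qvel": joint speeds; "joint_efforts": joint torques, N m; "tcp_pos": TCP position; "eef_rot": TCP orientation; "ft_force": force on the tool from outside, world axes, zero at the start; "moment": the same for the moment, N m; "finger_gap": finger opening in m.
Only numpy, scipy, OpenCV 4.12 (cv2) and the standard library are available. Lean on these libraries where they do the work, as an engineer would, in place of code of your own. Each camera call takes 0.05 s, during which the arm holds its last target.

## Task

Put the grey gate-opener base into pairing: first turn its selector knob clockwise (seen from above) through its click until it stops. Then take the loose push knob from the glass tray, match the flat of its hole to the flat of the D-shaped shaft on the base, push it fully onto the shaft, press it down as far as it goes, and finish still holding it pressed down with the gripper; do not let go. Leave the coin cup, charging cradle, blue box and car fob where they are.

Things in the scene. Friction and masses are not known exactly. Their poses are not given: they have to be found in the camera images.
- base: Grey gate-opener base, a box 100 x 220 x 45 mm (x, y, z), fixed to the shelf; origin: centre of its underside. The selector's axis is at y = +60 mm, the D-shaft's at y = -60 mm on its top.
- selector_grip (a point): On the vertical turning axis of the grey selector knob, 24 mm above the base's top: the height to grip. The knob is a disc 44 mm across (its top 10 mm above the base) with an upright grip bar 40 mm long, 14 mm wide, up to 37 mm above the base. The point's x axis runs along the bar and turns with it; z is up.
- selector (a joint): Angle of the selector knob, rad: 0 at the start, grows clockwise seen from above, stop at 1.05 (60 degrees). A spring detent resists with up to about 0.12 N m; past half-way (0.53) the knob snaps on to the stop by itself and stays there; let go before half-way, it springs back.
- shaft_tip (a point): Centre of the top of the upright steel D-shaft, 28 mm above the base's top. 16 mm in diameter with one flat, 4 mm from the axis, facing this point's +x; the top 4 mm taper in by 2 mm. A small raised rib on the base, 28 to 40 mm from the axis, points the same way as the flat. z is up. The shaft does not turn; it sinks when pressed.
- plunger (a joint): How far the D-shaft is pressed down, m: 0 at rest, 0.008 fully down, against a spring (4.5 N to start, 11.7 N at the bottom).
- knob_center (a point): Centre of the loose grey push knob (50 mm tall, 50 to 85 g), 25 mm above its underside; it stands upright in the glass tray, hole down. Below: round skirt 46 mm across, 22 mm tall. Above: grip bar 14 mm wide, 40 mm long, from 22 to 50 mm above the underside, along this point's x axis; a narrower nose (6 mm) reaches 29 mm from the axis on the +x side. z is up.
- knob_mouth (a point): Centre of the mouth of the D-shaped hole in the push knob's underside, on its axis; axes as knob_center. The hole is 18 mm deep, 18 mm in diameter, with one flat 5 mm from the axis on the +x side (under the nose). Fully on the shaft, this point is 18 mm below the shaft's top.
- tray: Square glass tray, 130 x 130 mm, 14 mm tall, walls and floor 4 mm thick, fixed. Origin: centre of its underside. The push knob stands in it.
- coin_cup: Stainless steel cup, 72 mm across at the rim, 70 mm tall; origin: centre of its underside. Bystander.
- cradle: Cream ceramic charging cradle, 85 x 90 mm, 90 mm tall; origin: centre of its underside. Bystander.
- blue_box: Blue plastic box with a twist cap, 70 x 70 mm, 79 mm tall; origin: centre of its underside. Bystander.
- fob: Black plastic car fob lying flat, 68 x 36 x 14 mm; origin: centre of its underside. Bystander.
There are look-alikes about, which are no part of the job. Of the things like the base, leave any that is brown, orange or red; of the rest the larger one is meant.

How it is judged:
On the way, in this order (a step that is already met when the one before it is completed fails the run):
1. the selector is turned clockwise past its click while the push knob is still off the shaft (value of joint selector above 0.9 rad and distance between knob_mouth and shaft_tip above 0.05 m), for 0.2 s.
2. the push knob is fully on the shaft and pressed down, held by the gripper (z of knob_mouth in the frame of shaft_tip below -0.0155 m and horizontal distance between knob_mouth and shaft_tip below 0.003 m and angle between knob_center's own z axis and vertical below 0.12 rad and angle between the x axis of knob_center and the x axis of shaft_tip, either way round below 0.25 rad and value of joint plunger above 0.006 m and contact force between the fingers and push_knob above 2 N), for 0.2 s.
At the end, for the whole second after the job is handed in: Selector above 0.9 rad; push knob on the shaft: mouth 15.5 mm or more below the shaft top, within 3 mm of its axis, upright within 0.12 rad, flat matched within 0.25 rad; shaft pressed down more than 6 mm; fingers bearing on the knob with over 2 N (all of step 2 and value of joint selector above 0.9 rad); the arm keeps its last pose, push and grip.
It fails at once if the coin cup is moved more than 30 mm (distance of coin_cup from where it was at the start of the episode above 0.03 m).
It fails at once if the charging cradle is moved more than 30 mm (distance of cradle from where it was at the start of the episode above 0.03 m).
It fails at once if the blue box is moved more than 30 mm (distance of blue_box from where it was at the start of the episode above 0.03 m).
It fails at once if the car fob is moved more than 30 mm (distance of fob from where it was at the start of the episode above 0.03 m).
It also fails if it takes over 48 s, if anything falls off the work surface, if the arm or the gripper's body presses on something with over 40 N, if the wrist force passes 120 N, or if a joint passes its speed limit or range.

## Working session

There is one attempt and no reset: what is moved stays moved. The work goes in short steps, Python scripts to look and compute and a tool call to move; the robot and the scene stay as the last step left them, time stands still between calls to the robot, and variables do not carry over. Pictures are saved under pics/ and viewed, and the job is handed in when it is done.

Besides the shell and the picture viewer there is one more tool, called after "Call:" as a command line: name --argument value ..., lists and objects as JSON in quotes. carry_out: Moves the arm, as the interface text tells. Its arguments: {"type":"object","properties":{"motion":{"type":"string"},"force":{"type":"number"}},"required":["motion"]}

```bash
mkdir -p pics; ls; cat > h.py <<'E'
from workcell import robot, eyes, ticket
import numpy as np, cv2
def snap(n):
    s=eyes.snapshot(n); np.savez('/tmp/%s.npz'%n,**s); return s
def load(n): return dict(np.load('/tmp/%s.npz'%n))
def ray(s,u,v):
    K=s['K'];T=s['cam_to_world']
    d=T[:3,:3]@np.linalg.solve(K,[u,v,1.]); return T[:3,3],d
def onplane(s,u,v,z):
    o,d=ray(s,u,v); return o+d*(z-o[2])/d[2]
def cloud(s):
    K=s['K'];T=s['cam_to_world'];h,w=s['depth'].shape
    u,v=np.meshgrid(np.arange(w),np.arange(h)); d=s['depth']
    p=np.stack([(u-K[0,2])*d/K[0,0],(v-K[1,2])*d/K[1,1],d],-1)
    return p@T[:3,:3].T+T[:3,3]
def proj(s,p):
    T=s['cam_to_world'];c=T[:3,:3].T@(np.asarray(p)-T[:3,3]);q=s['K']@c;return q[:2]/q[2]
E
python3 - <<'E'
from h import *
for n in('scene','top'):
    s=snap(n); cv2.imwrite('pics/%s0.png'%n,cv2.resize(s['frame'],(800,600),interpolation=cv2.INTER_CUBIC))
    print(n,s['cam_to_world'].round(3).tolist(),s['K'].round(1).tolist(),(s['depth']>0).mean())
print(robot.get_state(),robot.finger_overhang)
E
```

```text
pics
scene [[-0.723, 0.498, -0.479, 1.064], [0.691, 0.526, -0.496, 0.578], [0.005, -0.69, -0.724, 0.906], [0.0, 0.0, 0.0, 1.0]] [[433.4, 0.0, 262.3], [0.0, 433.4, 197.4], [0.0, 0.0, 1.0]] 0.9953562418619791
top [[0.025, -0.985, 0.172, 0.304], [-1.0, -0.026, -0.004, -0.002], [0.008, -0.171, -0.985, 1.34], [0.0, 0.0, 0.0, 1.0]] [[453.6, 0.0, 244.1], [0.0, 453.6, 189.1], [0.0, 0.0, 1.0]] 0.9960683186848959
{'time': 0.1, 'qpos': array([ 1.22001344e+00,  2.13314144e-01, -3.49575693e-02,  1.32350018e+00,
       -1.32196772e-05,  1.57081453e+00]), 'qvel': array([-0.00033436, -0.00037774,  0.00085408, -0.00043537,  0.0003759 ,
        0.00026242]), 'joint_efforts': array([-2.55729792e-03, -6.87248397e+01,  4.87804520e+01,  1.21926281e-02,
       -8.60871523e-05,  8.04859582e-06]), 'tcp_pos': array([0.17172578, 0.46929239, 0.24787743]), 'eef_rot': array([-7.86023794e-05,  1.74502526e-01,  9.84656605e-01, -4.81454722e-04]), 'ft_force': array([-0.32404623, -0.27574022,  0.88749673]), 'moment': array([-0.02990155,  0.01975196, -0.02610877]), 'finger_gap': 0.08537585373606578} 0.017
```

View pics/scene0.png

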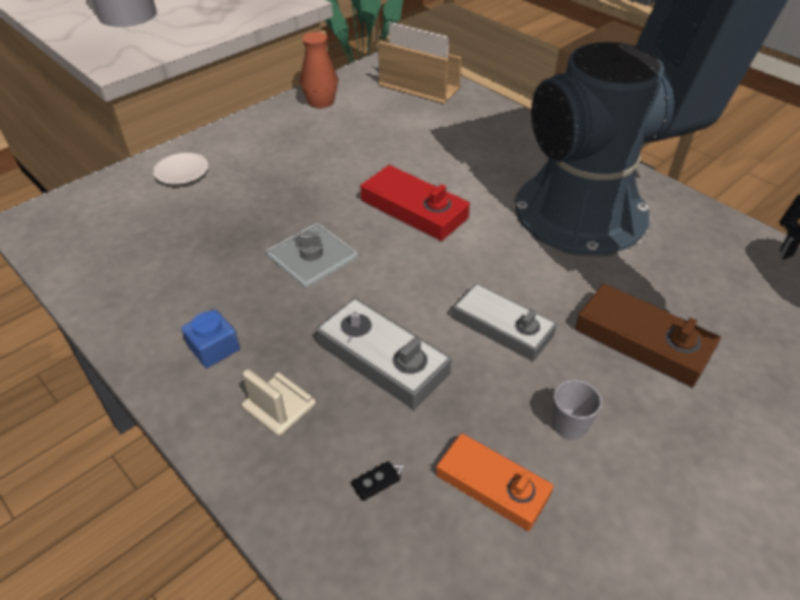

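View pics/top0.png

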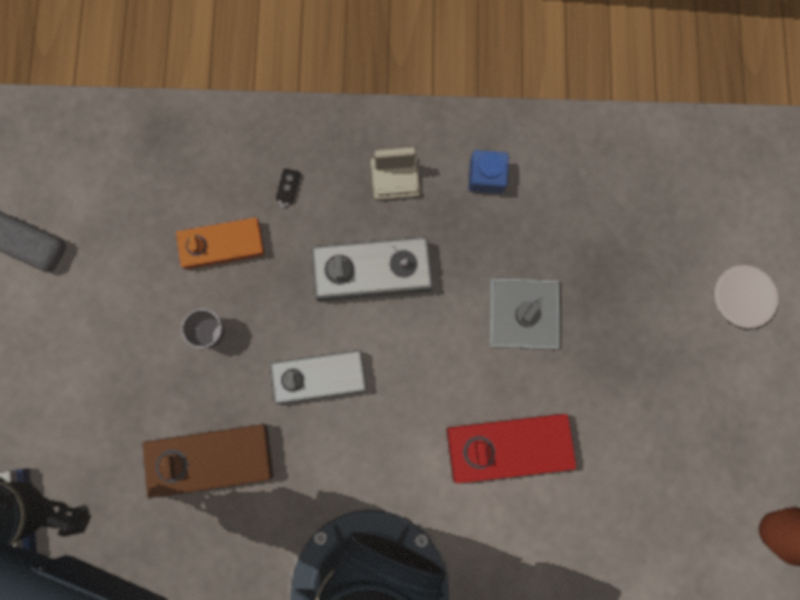

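Candidates for the base in the top picture (800x600) are the large grey one (373,268), the small grey one (318,377), brown (207,460), orange (220,243) and red (511,448). I choose the large grey one. The loose knob stands in the glass tray at (528,313). Next I check the choice in close crops.

```bash
python3 - <<'E'
from h import *
a=load('top')['frame'];b=load('scene')['frame']
c1=cv2.resize(a[145:235,190:370],(800,400),interpolation=cv2.INTER_CUBIC)
c2=cv2.resize(b[185:265,195:295],(375,200*3//2),interpolation=cv2.INTER_CUBIC)
cv2.imwrite('pics/c1.png',c1)
c2=cv2.resize(b[130:265,160:300],(622,600),interpolation=cv2.INTER_CUBIC)
cv2.imwrite('pics/c2.png',c2)
E
```

```text
(no output)
```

View pics/c1.png

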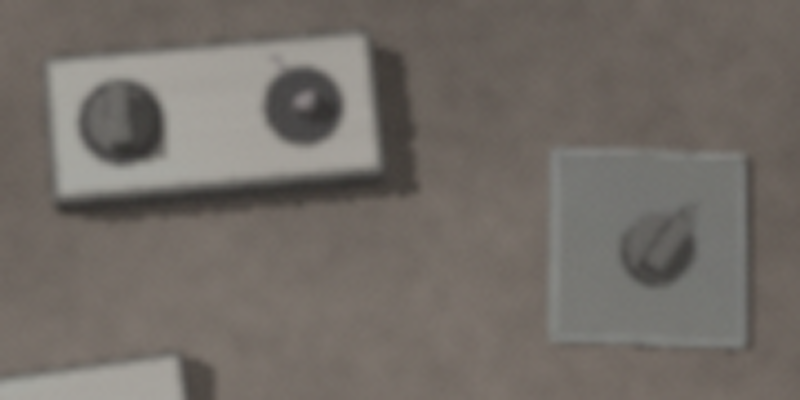

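View pics/c2.png

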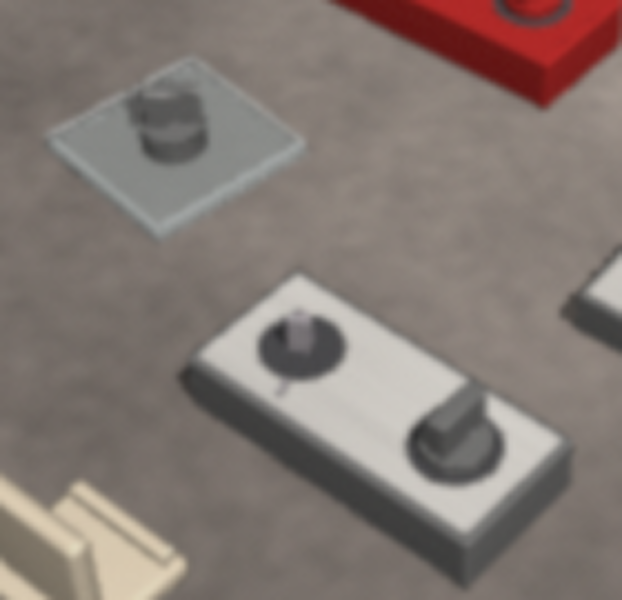

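```bash
python3 - <<'E'
from h import *
for n in('top','scene'):
    s=load(n);P=cloud(s)
    base0=onplane(load('top'),373*.64,268*.64,.045)
    m=(np.abs(P[...,2]-.045)<.006)&(np.hypot(P[...,0]-base0[0],P[...,1]-base0[1])<.14)
    # rect by white mask rays onto z=.045
    g=s['frame'].astype(int);gray=g.min(-1)
    u0,v0=proj(s,base0)
    vv,uu=np.nonzero(m&(gray>120))
    rp=np.array([onplane(s,u,v,.045)[:2] for u,v in zip(uu,vv)])
    r=cv2.minAreaRect((rp*1000).astype(np.float32)); print(n,'base',r, np.median(P[m&(gray>120)][:,2]))
    # selector bar points
    for nm,z0,z1,c in(('selbar',.066,.09,base0[:2]),('knobbar',.04,.062,onplane(load('top'),528*.64,313*.64,.04)[:2])):
        mm=(P[...,2]>z0)&(P[...,2]<z1)&(np.hypot(P[...,0]-c[0],P[...,1]-c[1])<.12)
        q=P[mm]; print(nm,len(q))
        if len(q)>5:
            r=cv2.minAreaRect((q[:,:2]*1000).astype(np.float32));print(r,q.mean(0).round(4),q[:,2].max())
E
```

```text
top base ((585.2249145507812, 13.474662780761719), (90.65729522705078, 210.0455780029297), 6.81785774230957) 0.0460580263553072
selbar 94
((576.5963745117188, 11.974258422851562), (38.988136291503906, 134.0559844970703), 1.8501168489456177) [0.5778 0.0445 0.0794] 0.08844727322549728
knobbar 83
((509.9095764160156, -287.99395751953125), (14.01772403717041, 49.80290985107422), 56.29804611206055) [ 0.5073 -0.2859  0.0532] 0.05954307125778868
scene base ((581.5560302734375, 10.686378479003906), (93.65577697753906, 214.65196228027344), 6.856492519378662) 0.04617171152685162
selbar 144
((578.861328125, 14.217601776123047), (42.4909782409668, 132.47808837890625), 4.170692443847656) [0.5796 0.0551 0.0773] 0.08549917891724967
knobbar 99
((509.49041748046875, -286.794189453125), (20.620420455932617, 49.73038864135742), 63.726600646972656) [ 0.5099 -0.285   0.0509] 0.06061896839366476
```

```bash
python3 - <<'E'
from h import *
for n in('top','scene'):
    s=load(n);g=cv2.cvtColor(s['frame'],cv2.COLOR_BGR2GRAY)
    c0=proj(s,[.583,.012,.045])
    k=4
    big=cv2.resize(g,None,fx=k,fy=k,interpolation=cv2.INTER_CUBIC)
    t=140
    m=(big>t).astype(np.uint8)
    m=cv2.morphologyEx(m,cv2.MORPH_OPEN,np.ones((9,9)))
    cs,_=cv2.findContours(m,cv2.RETR_EXTERNAL,cv2.CHAIN_APPROX_NONE)
    c=max([c for c in cs if cv2.pointPolygonTest(cv2.convexHull(c),tuple(float(x) for x in (c0*k)),False)>=0],key=cv2.contourArea)
    print(n,cv2.contourArea(c)/16)
    pts=c[:,0,:].astype(float); pix=(pts+.5)/k-.5
    w=np.array([onplane(s,u,v,.045)[:2] for u,v in pix])
    r=cv2.minAreaRect((w*1000).astype(np.float32));print(r)
    # edges fit
    a=np.deg2rad(r[2] if r[1][0]<r[1][1] else r[2]-90);
    for _ in range(2):
        ex=np.array([np.cos(a),np.sin(a)]);ey=np.array([-ex[1],ex[0]])
        cc=np.array(r[0])/1000;L=(w-cc)@np.c_[ex,ey]
        out=[]
        hx,hy=np.percentile(np.abs(L[:,0]),80),np.abs(L[:,1]).max()
        sides={}
        for nm,sel in(('x+',(np.abs(L[:,1])<.085)&(L[:,0]>.03)),('x-',(np.abs(L[:,1])<.085)&(L[:,0]<-.03)),('y+',(np.abs(L[:,0])<.035)&(L[:,1]>.09)),('y-',(np.abs(L[:,0])<.035)&(L[:,1]<-.09))):
            p=L[sel]; i=0 if nm[0]=='x' else 1
            co=np.polyfit(p[:,1-i],p[:,i],1); res=p[:,i]-np.polyval(co,p[:,1-i]); ok=np.abs(res)<2*np.std(res)+1e-4
            co=np.polyfit(p[ok,1-i],p[ok,i],1); sides[nm]=co
        dx=np.rad2deg(-(sides['x+'][0]+sides['x-'][0])/2)
        print('ang',np.rad2deg(a),{k_:(v.round(4).tolist()) for k_,v in sides.items()},'corr by long edges',dx)
        cen=cc+ex*(sides['x+'][1]+sides['x-'][1])/2+ey*(sides['y+'][1]+sides['y-'][1])/2
        a+=np.deg2rad(dx)
    print('yaw',np.rad2deg(a),'centre',cen)
    R=np.array([[np.cos(a),-np.sin(a)],[np.sin(a),np.cos(a)]])
    print('sel',cen+R@[0,.06],'shaft',cen+R@[0,-.06])
    im=cv2.cvtColor(big,cv2.COLOR_GRAY2BGR);cv2.drawContours(im,[c],-1,(0,0,255),1)
    x,y,ww,hh=cv2.boundingRect(c);cv2.imwrite('pics/b_%s.png'%n,im[y-30:y+hh+30,x-30:x+ww+30])
E
```

```text
top 2044.875
((585.2673950195312, 13.355186462402344), (87.90951538085938, 208.2146453857422), 6.819342136383057)
ang 6.819342136383057 {'x+': [0.007, 0.043], 'x-': [-0.002, -0.0433], 'y+': [0.003, 0.1034], 'y-': [0.0052, -0.1032]} corr by long edges -0.14297130383663273
ang 6.676370832546423 {'x+': [0.0045, 0.043], 'x-': [-0.0045, -0.0433], 'y+': [0.0057, 0.1034], 'y-': [0.0077, -0.1032]} corr by long edges -1.4790999109166015e-06
yaw 6.676369353446512 centre [0.58506987 0.01340985]
sel [0.5780942  0.07300297] shaft [ 0.59204553 -0.04618327]
scene 1744.9375
((581.7933349609375, 10.273452758789062), (91.69475555419922, 212.56227111816406), 6.723224639892578)
ang 6.723224639892578 {'x+': [0.0005, 0.0453], 'x-': [0.0096, -0.0446], 'y+': [-0.0107, 0.1056], 'y-': [0.0056, -0.1053]} corr by long edges -0.28951981610791994
ang 6.433704823784658 {'x+': [-0.0045, 0.0453], 'x-': [0.0045, -0.0446], 'y+': [-0.0055, 0.1056], 'y-': [0.0107, -0.1053]} corr by long edges -0.00015676142457858513
yaw 6.43354806236008 centre [0.5821238  0.01045763]
sel [0.57540075 0.07007978] shaft [ 0.58884685 -0.04916452]
```

View pics/b_top.png

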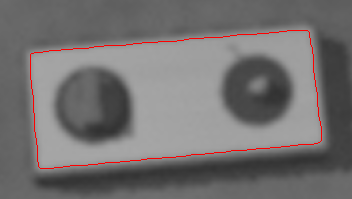

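View pics/b_scene.png

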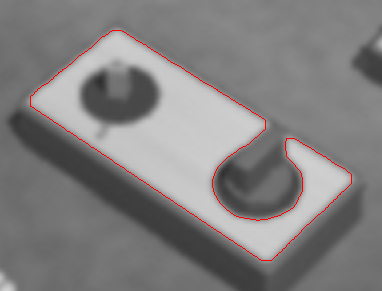

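```bash
python3 - <<'E'
from h import *
sel=np.array([.5767,.0715]);sh=np.array([.5904,-.0477])
for n in('top','scene'):
    s=load(n);P=cloud(s)
    for nm,c,z0 in(('sel',sel,.076),('knob',np.array([.506,-.285]),.048),('shaft',sh,.062)):
        d=np.hypot(P[...,0]-c[0],P[...,1]-c[1])
        mm=(P[...,2]>z0)&(d<.04); q=P[mm]
        r=cv2.minAreaRect((q[:,:2]*1000).astype(np.float32))
        w,V=np.linalg.eigh(np.cov(q[:,:2].T)); a=np.rad2deg(np.arctan2(V[1,1],V[0,1]))
        print(n,nm,len(q),q.mean(0).round(4),'pca',a.round(1),np.sqrt(w*1e6).round(1),np.round(r[0],1),np.round(r[1],1),round(r[2],1),'zmax',q[:,2].max().round(4))
    # rendered crops
    for nm,c,z in(('sel',sel,.082),('knob',np.array([.506,-.285]),.054),('shaft',sh,.05)):
        u,v=np.round(proj(s,[*c,z])).astype(int); print(n,nm,u,v)
        cr=s['frame'][v-25:v+25,u-25:u+25]; cr=cv2.normalize(cr,None,0,255,cv2.NORM_MINMAX)
        cv2.imwrite('/tmp/%s_%s.png'%(n,nm),cv2.resize(cr,(260,260),interpolation=cv2.INTER_CUBIC))
im=np.vstack([np.hstack([cv2.imread('/tmp/%s_%s.png'%(n,k)) for k in('sel','knob','shaft')]) for n in('top','scene')])
cv2.imwrite('pics/d.png',im)
E
```

```text
top sel 68 [0.5751 0.0713 0.0821] pca -171.8 [ 4.1 11.8] [575.   71.1] [39.  13.5] 7.5 zmax 0.0884
top knob 77 [ 0.5076 -0.2863  0.0539] pca 146.4 [ 4.1 13.6] [ 509.9 -288. ] [14.  49.8] 56.3 zmax 0.0595
top shaft 24 [ 0.5886 -0.0479  0.0714] pca 110.5 [3.4 4.7] [588.3 -48.4] [11.4 15.4] 26.7 zmax 0.0772
top sel 217 170
top knob 340 199
top shaft 258 169
scene sel 86 [0.5767 0.0731 0.0813] pca -175.0 [ 4.5 12. ] [574.2  71.5] [41.6 16.3] 6.9 zmax 0.0855
scene knob 68 [ 0.509  -0.2857  0.0537] pca 146.8 [ 4.7 14.6] [ 509.4 -287.1] [20.4 49.7] 62.6 zmax 0.0606
scene shaft 31 [ 0.5902 -0.0452  0.0696] pca 122.7 [2.8 4.3] [588.4 -45.9] [10.5 12.9] 19.2 zmax 0.076
scene sel 262 221
scene knob 197 150
scene shaft 227 207
```

View pics/d.png

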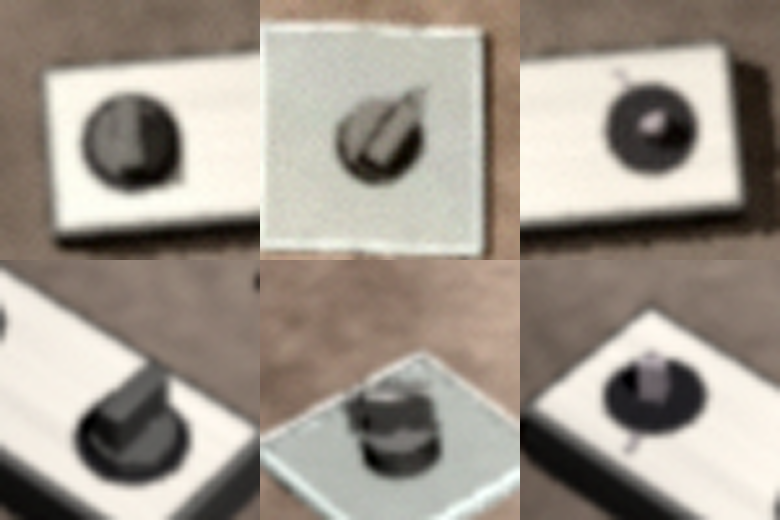

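```bash
python3 - <<'E'
from h import *
def f(s,u0,v0,x,y,z): return onplane(s,u0-25+(x+.5)/5.2-.5,v0-25+(y+.5)/5.2-.5,z)[:2]
t=load('top');s=load('scene')
for S,u,v,a,b in((t,258,169,(131,127),(101,74)),(s,227,207,(135,136),(111,185))):
    c=f(S,u,v,*a,.045);r=f(S,u,v,*b,.047);d=r-c;print('shaft disc',c.round(4),'rib',d.round(4),np.hypot(*d),np.rad2deg(np.arctan2(d[1],d[0])))
# disc by mask (dark) on the base top
for S,n,sel in((t,'top',1),(s,'scene',1)):
    g=cv2.cvtColor(S['frame'],cv2.COLOR_BGR2GRAY)
    big=cv2.resize(g,None,fx=4,fy=4,interpolation=cv2.INTER_CUBIC)
    for nm,p,z in(('shaftdisc',[.5904,-.0477,.045],.046),('seldisc',[.5767,.0715,.05],.055)):
        c0=proj(S,p)*4; m=(big<100).astype(np.uint8)
        msk=np.zeros_like(m);cv2.circle(msk,tuple(np.round(c0).astype(int).tolist()),44,1,-1);m&=msk
        cs,_=cv2.findContours(m,cv2.RETR_EXTERNAL,cv2.CHAIN_APPROX_NONE);c=max(cs,key=cv2.contourArea)
        w=np.array([onplane(S,(u+.5)/4-.5,(v+.5)/4-.5,z)[:2] for u,v in c[:,0]])
        (cx,cy),rad=cv2.minEnclosingCircle((w*1000).astype(np.float32)); e=cv2.fitEllipse((w*1000).astype(np.float32))
        print(n,nm,(cx,cy),rad,e)
E
```

```text
shaft disc [ 0.5936 -0.0463] rib [0.0296 0.0176] 0.0344563442042826 30.673436509776188
shaft disc [ 0.5886 -0.049 ] rib [0.0316 0.0185] 0.036618107607971614 30.39275766062373
top shaftdisc (592.4956665039062, -46.50884246826172) 25.121341705322266 ((592.3780517578125, -46.384979248046875), (48.410972595214844, 49.28948211669922), 109.42826080322266)
top seldisc (574.6689453125, 70.55955505371094) 28.624406814575195 ((574.8840942382812, 69.76753997802734), (49.72745132446289, 51.676578521728516), 170.5011749267578)
scene shaftdisc (589.4927978515625, -48.77854919433594) 24.84209442138672 ((590.0791625976562, -47.50837707519531), (44.9847297668457, 48.82344436645508), 48.18480682373047)
scene seldisc (576.1006469726562, 73.7071762084961) 31.173561096191406 ((579.431884765625, 74.93789672851562), (48.11029052734375, 53.91318893432617), 103.33496856689453)
```

```bash
cat >> h.py <<'E'
from scipy.spatial.transform import Rotation as Ro
def goto(x,y,z,yawy):
    """deltas (tool frame mm, rotvec deg about tool axes) to target with tool y at yawy deg"""
    s=robot.get_state(); q=s['eef_rot']; R=Ro.from_quat([q[1],q[2],q[3],q[0]])
    d=R.inv().apply(np.array([x,y,z])-s['tcp_pos'])*1000
    a=np.deg2rad(yawy); Y=np.array([np.cos(a),np.sin(a),0]);Z=np.array([0,0,-1.]);T=Ro.from_matrix(np.c_[np.cross(Y,Z),Y,Z])
    print('t',round(s['time'],2),'tcp',s['tcp_pos'].round(4),'yawy',np.rad2deg(np.arctan2(*R.as_matrix()[1::-1,1])).round(2),'F',s['ft_force'].round(1),'gap',round(s['finger_gap'],4),'q',s['qpos'].round(2))
    print('shift mm',d.round(1),'turn deg',np.rad2deg((R.inv()*T).as_rotvec()).round(2))
E
python3 -c "
from h import *
goto(.5765,.072,.15,97)"
```

```text
t 0.1 tcp [0.1717 0.4693 0.2479] yawy 69.9 F [-0.3 -0.3  0.9] gap 0.0854 q [ 1.22  0.21 -0.03  1.32 -0.    1.57]
shift mm [-516.7 -233.9   98.1] turn deg [-6.00e-02 -1.00e-02 -2.71e+01]
```

Call:
carry_out --motion "-14 -6 0 0 0 0 -1;-28 -13 0 0 0 0 -1;-28 -13 0 0 0 0 -1;-28 -13 0 0 0 0 -1;-28 -13 0 0 0 0 -1;-28 -13 0 0 0 0 -1;-28 -13 0 0 0 0 -1;-28 -13 0 0 0 0 -1;-28 -13 0 0 0 0 -1;-28 -13 0 0 0 0 -1;-28 -13 0 0 0 0 -1;-28 -13 0 0 0 0 -1" --force 40

```text
time: 1.1
tcp_pos: [0.4238, 0.2176, 0.2481]
eef_rot: [-0.0, 0.175, 0.985, -0.0]
ft_force: [0.5, 1.3, -0.2]
finger_gap: 0.0853
```

Call:
carry_out --motion "-28 -13 5 0 0 0 -1;-28 -13 5 0 0 0 -1;-28 -13 10 0 0 0 -1;-28 -13 10 0 0 0 -1;-28 -13 10 0 0 0 -1;-28 -13 10 0 0 0 -1;-14 -6 10 0 0 -5 -0.2;0 0 10 0 0 -5 -0.2;0 0 10 0 0 -5 -0.2;0 0 10 0 0 -5 -0.2;0 0 5 0 0 -5 -0.2;0 0 0 0 0 -2 -0.2"

```text
time: 2.1
tcp_pos: [0.5642, 0.0773, 0.1516]
eef_rot: [-0.001, -0.063, 0.998, -0.0]
ft_force: [-0.4, -1.0, -0.5]
finger_gap: 0.0515
```

```bash
python3 - <<'E'
from h import *
goto(.5765,.072,.10,97)
for n in('top','scene'):
    s=snap(n); u,v=np.round(proj(s,[.5765,.072,.08])).astype(int)
    cv2.imwrite('/tmp/%s.png'%n,cv2.resize(s['frame'][v-50:v+50,u-50:u+50],(400,400),interpolation=cv2.INTER_CUBIC))
cv2.imwrite('pics/e.png',np.hstack([cv2.imread('/tmp/%s.png'%n) for n in('top','scene')]))
E
```

```text
t 2.1 tcp [0.5642 0.0773 0.1516] yawy 97.19 F [-0.4 -1.  -0.5] gap 0.0515 q [ 0.14  0.39 -0.04  1.15  0.    0.01]
shift mm [-11.7  -6.8  51.6] turn deg [-0.   -0.15  0.19]
```

View pics/e.png

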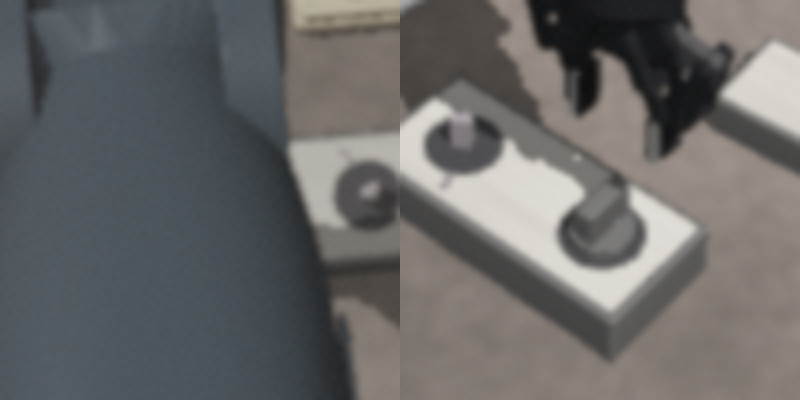

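Call:
carry_out --motion "-6 -4 5 0 0 0 -0.2;-6 -3 15 0 0 0 -0.2;0 0 15 0 0 0 -0.2;0 0 15 0 0 0 -0.2;0 0 10 0 0 0 -0.2;0 0 6 0 0 0 -0.2;0 0 3 0 0 0 -0.2;0 0 2 0 0 0 -0.2;0 0 0 0 0 0 -0.2"

```text
time: 2.95
tcp_pos: [0.578, 0.072, 0.0825]
eef_rot: [0.0, -0.06, 0.998, 0.0]
ft_force: [0.1, -0.0, -0.4]
finger_gap: 0.0511
```

```bash
python3 - <<'E'
from h import *
goto(.5765,.072,.077,97)
s=snap('scene'); u,v=np.round(proj(s,[.5765,.072,.08])).astype(int)
cv2.imwrite('pics/f.png',cv2.resize(s['frame'][v-40:v+40,u-50:u+50],(750,600),interpolation=cv2.INTER_CUBIC))
E
```

```text
t 2.95 tcp [0.578  0.072  0.0825] yawy 96.89 F [ 0.1 -0.  -0.4] gap 0.0511 q [ 0.12  0.46 -0.11  1.    0.    0.  ]
shift mm [1.5 0.1 5.5] turn deg [ 0.    0.02 -0.11]
```

View pics/f.png

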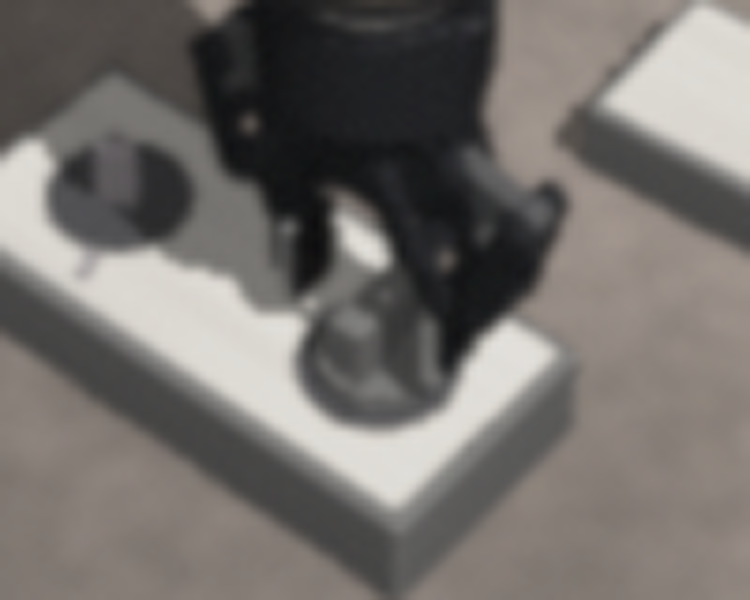

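The fingers straddle the bar, which sits between the pads around (370,330). I go down a little and close.

Call:
carry_out --motion "1 0 3 0 0 0 -0.2;0 0 0 0 0 0 1;0 0 0 0 0 0 1;0 0 0 0 0 0 1;0 0 0 0 0 0 1;0 0 0 0 0 0 1;0 0 0 0 0 0 1" --force 40

```text
time: 3.58
tcp_pos: [0.5769, 0.072, 0.0796]
eef_rot: [0.0, -0.06, 0.998, 0.0]
ft_force: [-2.3, -0.1, 5.3]
finger_gap: 0.0129
```

Call:
carry_out --motion "0 0 -1 0 0 0 1;0 0 0 0 0 3 1;0 0 0 0 0 6 1;0 0 0 0 0 6 1;0 0 0 0 0 6 1;0 0 0 0 0 6 1;0 0 0 0 0 6 1"

```text
time: 4.17
tcp_pos: [0.5767, 0.0713, 0.0797]
eef_rot: [-0.0, 0.228, 0.974, -0.001]
ft_force: [2.8, -4.1, -8.0]
finger_gap: 0.0133
```

```bash
python3 - <<'E'
from h import *
goto(.5765,.072,.078,37); print(robot.get_state()['moment'])
E
```

```text
t 4.17 tcp [0.5767 0.0713 0.0797] yawy 63.59 F [ 2.8 -4.1 -8. ] gap 0.0133 q [ 0.12  0.46 -0.12  0.99 -0.    0.58]
shift mm [0.5 0.5 1.7] turn deg [-7.000e-02  2.000e-02  2.659e+01]
[-0.80111691 -0.54643554  0.04680918]
```

Call:
carry_out --motion "0 0 0.5 0 0 6 1;0 0 0 0 0 6 1;0 0 0 0 0 6 1;0 0 0 0 0 6 1;0 0 0 0 0 3 1;0 0 0 0 0 0 1;0 0 0 0 0 0 1"

```text
time: 4.75
tcp_pos: [0.5764, 0.0709, 0.0797]
eef_rot: [0.0, 0.448, 0.894, -0.001]
ft_force: [-2.8, -6.8, 1.4]
finger_gap: 0.0129
```

```bash
python3 - <<'E'
from h import *
goto(.5765,.072,.078,37); print(robot.get_state()['moment'])
s=snap('scene'); u,v=np.round(proj(s,[.5765,.072,.08])).astype(int)
cv2.imwrite('pics/g.png',cv2.resize(s['frame'][v-40:v+40,u-50:u+50],(750,600),interpolation=cv2.INTER_CUBIC))
E
```

```text
t 4.75 tcp [0.5764 0.0709 0.0797] yawy 36.83 F [-2.8 -6.8  1.4] gap 0.0129 q [ 0.12  0.46 -0.12  0.99 -0.    1.05]
shift mm [0.8 0.7 1.7] turn deg [-0.1   0.06 -0.17]
[-1.35776279  0.44010841 -0.0947597 ]
```

View pics/g.png

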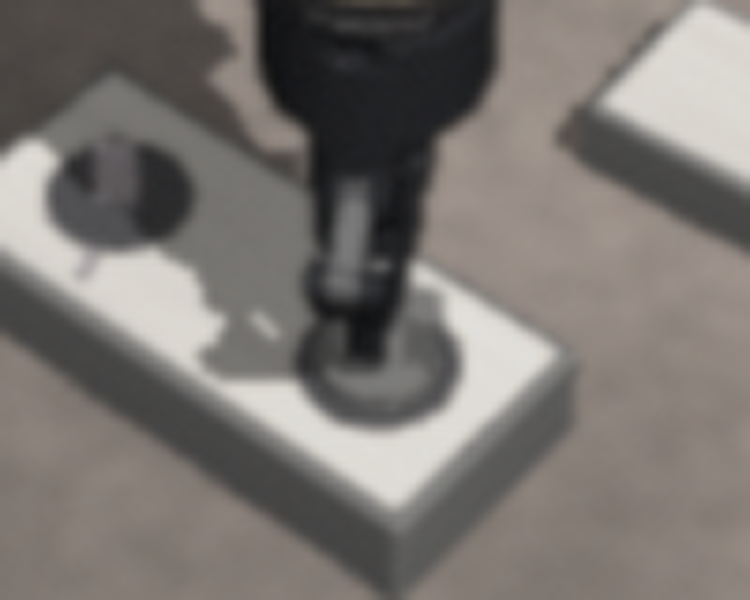

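The bar turned about 60° with the gripper. I release and lift, then look again.

Call:
carry_out --motion "0 0 0 0 0 0 -0.2;0 0 0 0 0 0 -0.2;0 0 0 0 0 0 -0.2;0 0 0 0 0 0 -0.2;0 0 -10 0 0 0 -0.2;0 0 -25 0 0 0 -0.2;0 0 -25 0 0 0 -0.2;0 0 -25 0 0 0 -0.2;0 0 -15 0 0 0 -0.2;0 0 -5 0 0 0 -0.2"

```text
time: 5.63
tcp_pos: [0.578, 0.0721, 0.1883]
eef_rot: [0.002, 0.447, 0.895, 0.001]
ft_force: [0.7, -0.3, -0.6]
finger_gap: 0.0516
```

```bash
python3 - <<'E'
from h import *
goto(.506,-.285,.13,56.3)
s=snap('scene'); u,v=np.round(proj(s,[.5765,.072,.08])).astype(int)
cv2.imwrite('pics/i.png',cv2.resize(s['frame'][v-40:v+40,u-50:u+50],(750,600),interpolation=cv2.INTER_CUBIC))
P=cloud(s);q=P[(P[...,2]>.076)&(P[...,2]<.087)&(np.hypot(P[...,0]-.5765,P[...,1]-.0715)<.035)]
w,V=np.linalg.eigh(np.cov(q[:,:2].T));print(len(q),np.rad2deg(np.arctan2(V[1,1],V[0,1])))
E
```

```text
t 5.63 tcp [0.578  0.0721 0.1883] yawy 36.91 F [ 0.7 -0.3 -0.6] gap 0.0516 q [0.12 0.4  0.06 1.23 0.   1.05]
shift mm [-242.2 -272.2   57.8] turn deg [  0.19   0.16 -19.39]
87 127.82143230504197
```

View pics/i.png

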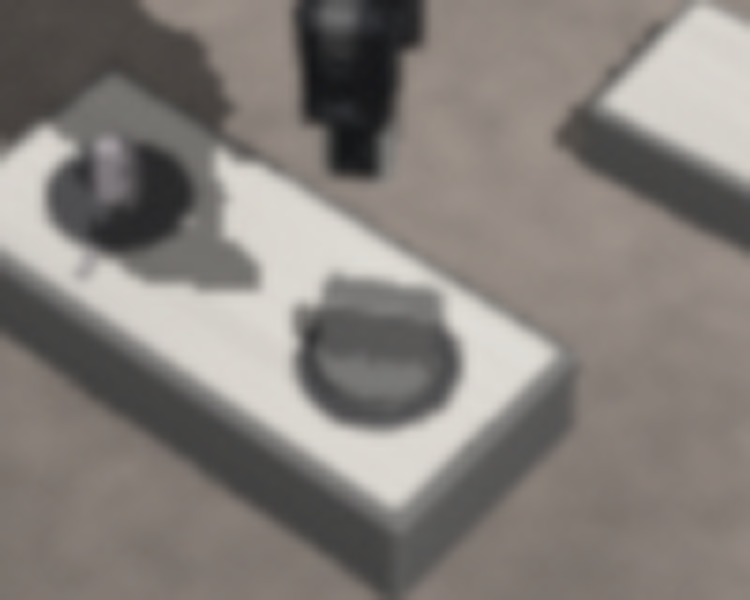

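The selector bar now lies at about -52° (7° at the start), so it turned 60° and stayed. Next I go to the knob.

Call:
carry_out --motion "-10 -11 0 0 0 0 -0.2;-20 -23 0 0 0 0 -0.2;-20 -23 0 0 0 0 -0.2;-20 -23 0 0 0 0 -0.2;-20 -23 0 0 0 0 -0.2;-20 -23 0 0 0 0 -0.2;-20 -23 0 0 0 0 -0.2;-20 -23 0 0 0 0 -0.2;-20 -23 0 0 0 0 -0.2;-20 -23 0 0 0 0 -0.2;-20 -23 0 0 0 0 -0.2;-20 -23 0 0 0 0 -0.2"

```text
time: 6.68
tcp_pos: [0.5022, -0.2722, 0.1835]
eef_rot: [-0.001, 0.447, 0.894, -0.0]
ft_force: [1.1, -0.2, 0.7]
finger_gap: 0.0511
```

Call:
carry_out --motion "-10 -9 10 0 0 -5 -0.2;0 0 15 0 0 -5 -0.2;0 0 15 0 0 -5 -0.2;0 0 10 0 0 -4.5 -0.2;0 0 0 0 0 0 -0.2"

```text
time: 7.1
tcp_pos: [0.5004, -0.2836, 0.1315]
eef_rot: [-0.003, 0.287, 0.958, 0.001]
ft_force: [0.7, -0.3, 0.1]
finger_gap: 0.0514
```

```bash
python3 - <<'E'
from h import *
goto(.506,-.285,.06,56.3)
s=snap('scene'); u,v=np.round(proj(s,[.506,-.285,.06])).astype(int)
cv2.imwrite('pics/j.png',cv2.resize(s['frame'][v-40:v+40,u-50:u+50],(750,600),interpolation=cv2.INTER_CUBIC))
E
```

```text
t 7.1 tcp [ 0.5004 -0.2836  0.1315] yawy 56.59 F [ 0.7 -0.3  0.1] gap 0.0514 q [-0.52  0.42 -0.05  1.11 -0.    0.07]
shift mm [-5.8  2.  71.5] turn deg [-0.03 -0.29  0.29]
```

View pics/j.png

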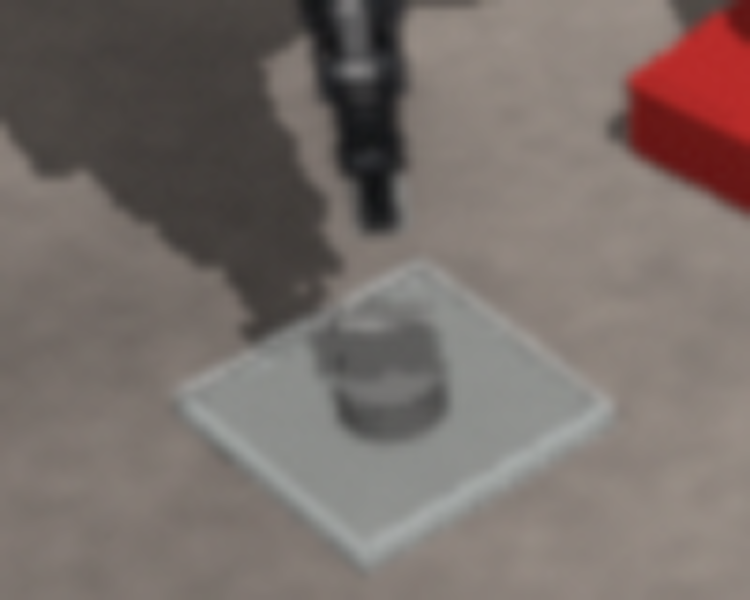

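Call:
carry_out --motion "-3 1 10 0 0 0.3 -0.2;-3 1 20 0 0 0 -0.2;0 0 20 0 0 0 -0.2;0 0 15 0 0 0 -0.2;0 0 10 0 0 0 -0.2;0 0 6 0 0 0 -0.2;0 0 3 0 0 0 -0.2;0 0 0 0 0 0 -0.2"

```text
time: 7.82
tcp_pos: [0.5088, -0.2857, 0.0507]
eef_rot: [0.0, 0.292, 0.956, -0.0]
ft_force: [-0.5, 0.7, 0.1]
finger_gap: 0.0515
```

```bash
python3 - <<'E'
from h import *
goto(.506,-.285,.046,56.3)
s=snap('scene'); u,v=np.round(proj(s,[.506,-.285,.06])).astype(int)
cv2.imwrite('pics/k.png',cv2.resize(s['frame'][v-40:v+40,u-50:u+50],(750,600),interpolation=cv2.INTER_CUBIC))
E
```

```text
t 7.82 tcp [ 0.5088 -0.2857  0.0507] yawy 56.06 F [-0.5  0.7  0.1] gap 0.0515 q [-0.51  0.49 -0.15  0.93 -0.    0.08]
shift mm [ 2.7 -1.   4.7] turn deg [-0.    0.   -0.24]
```

View pics/k.png

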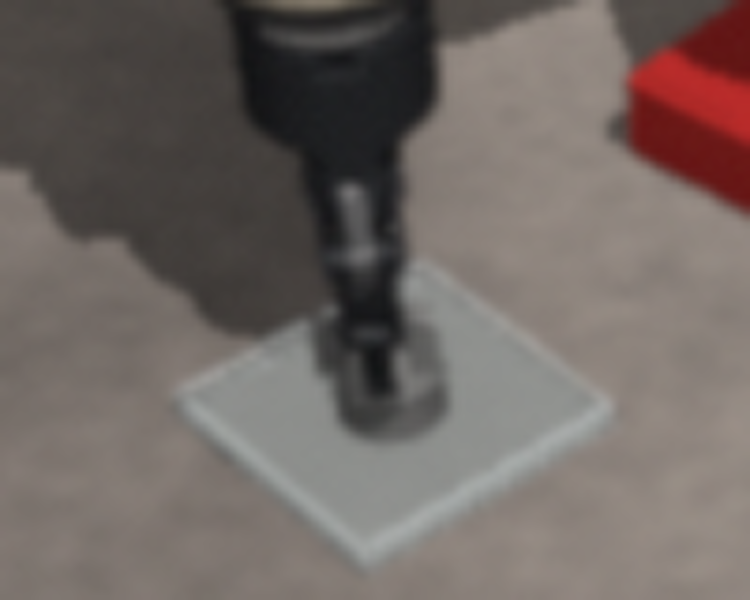

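Call:
carry_out --motion "2.5 -1 3 0 0 0 -0.2;0 0 0 0 0 0 -0.2;0 0 0 0 0 0 1;0 0 0 0 0 0 1;0 0 0 0 0 0 1;0 0 0 0 0 0 1;0 0 0 0 0 0 1;0 0 0 0 0 0 1" --force 60

```text
time: 8.53
tcp_pos: [0.5063, -0.2852, 0.0481]
eef_rot: [0.0, 0.292, 0.957, -0.0]
ft_force: [-1.9, -0.9, 4.9]
finger_gap: 0.013
```

```bash
python3 - <<'E'
from h import *
goto(.506,-.285,.047,56.3)
E
```

```text
t 8.53 tcp [ 0.5063 -0.2852  0.0481] yawy 56.1 F [-1.9 -0.9  4.9] gap 0.013 q [-0.51  0.49 -0.16  0.92 -0.    0.08]
shift mm [0.3 0.  1.1] turn deg [-0.    0.03 -0.2 ]
```

Call:
carry_out --motion "0 0 -5 0 0 0 1;0 0 -10 0 0 0 1;0 0 -20 0 0 0 1;0 0 -25 0 0 0 1;0 0 -25 0 0 0 1;0 0 -25 0 0 0 1;0 0 -10 0 0 0 1;0 0 0 0 0 0 1"

```text
time: 9.2
tcp_pos: [0.5072, -0.2857, 0.1707]
eef_rot: [0.002, 0.292, 0.957, -0.0]
ft_force: [-0.1, 0.6, -2.0]
finger_gap: 0.0133
```

```bash
python3 - <<'E'
from h import *
goto(.59,-.0475,.165,120.5)
s=snap('scene'); u,v=np.round(proj(s,[.506,-.285,.15])).astype(int)
cv2.imwrite('pics/l.png',cv2.resize(s['frame'][v-30:v+50,u-50:u+50],(750,600),interpolation=cv2.INTER_CUBIC))
E
```

```text
t 9.2 tcp [ 0.5072 -0.2857  0.1707] yawy 56.1 F [-0.1  0.6 -2. ] gap 0.0133 q [-0.51  0.4   0.03  1.19  0.    0.08]
shift mm [ 64.2 243.8   5.5] turn deg [ -0.12   0.23 -64.4 ]
```

View pics/l.png

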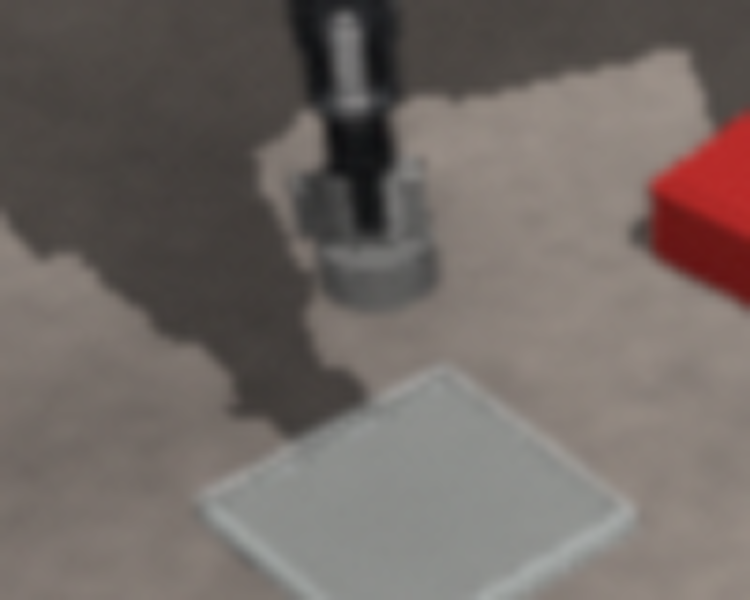

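The knob is lifted and upright in the fingers, with its nose to the left at (305,200). I carry it to the shaft.

Call:
carry_out --motion "3 11 0 0 0 0 1;6 23 0 0 0 0 1;6 23 0 0 0 0 1;6 23 0 0 0 0 1;6 23 0 0 0 0 1;6 23 0 0 0 0 1;6 23 0 0 0 0 1;6 23 0 0 0 0 1;6 23 0 0 0 0 1;6 23 0 0 0 0 1;6 23 0 0 0 0 1;1 3 0 0 0 0 1"

```text
time: 10.25
tcp_pos: [0.589, -0.043, 0.1659]
eef_rot: [-0.001, 0.29, 0.957, 0.0]
ft_force: [0.2, 0.1, -0.2]
finger_gap: 0.0129
```

Call:
carry_out --motion "0 0 0 0 0 -4 1;0 0 0 0 0 -6 1;0 0 0 0 0 -6 1;0 0 0 0 0 -6 1;0 0 0 0 0 -6 1;0 0 0 0 0 -6 1;0 0 0 0 0 -6 1;0 0 0 0 0 -6 1;0 0 0 0 0 -6 1;0 0 0 0 0 -6 1;0 0 0 0 0 -6 1;0 0 0 0 0 0 1"

```text
time: 11.25
tcp_pos: [0.5882, -0.0465, 0.1663]
eef_rot: [-0.001, -0.262, 0.965, 0.0]
ft_force: [-0.4, 0.0, -0.6]
finger_gap: 0.0126
```

```bash
python3 - <<'E'
from h import *
goto(.59,-.0475,.13,120.5)
E
```

```text
t 11.25 tcp [ 0.5882 -0.0465  0.1663] yawy 120.4 F [-0.4  0.  -0.6] gap 0.0126 q [-0.08  0.43  0.05  1.2   0.   -0.61]
shift mm [-1.1 -1.8 36.3] turn deg [ 0.08 -0.11 -0.1 ]
```

Call:
carry_out --motion "-1 -2 8 0 0 0 1;0 0 14 0 0 0 1;0 0 12 0 0 0 1;0 0 5 0 0 0 1;0 0 0 0 0 0 1;0 0 0 0 0 0 1"

```text
time: 11.75
tcp_pos: [0.5907, -0.048, 0.1285]
eef_rot: [-0.0, -0.259, 0.966, 0.0]
ft_force: [1.0, 0.3, -1.0]
finger_gap: 0.0128
```

```bash
python3 - <<'E'
from h import *
goto(.59,-.0475,.12,120.5)
for n in('scene','top'):
    s=snap(n); u,v=np.round(proj(s,[.59,-.0475,.09])).astype(int)
    cv2.imwrite('pics/m_%s.png'%n,cv2.resize(s['frame'][v-35:v+35,u-45:u+45],(771,600),interpolation=cv2.INTER_CUBIC))
    print(n,u-45,v-35)
E
```

```text
t 11.75 tcp [ 0.5907 -0.048   0.1285] yawy 120.01 F [ 1.   0.3 -1. ] gap 0.0128 q [-0.08  0.45 -0.01  1.11  0.   -0.6 ]
shift mm [0.3 0.8 8.5] turn deg [ 0.03 -0.04 -0.49]
scene 182 162
top 214 131
```

View pics/m_scene.png

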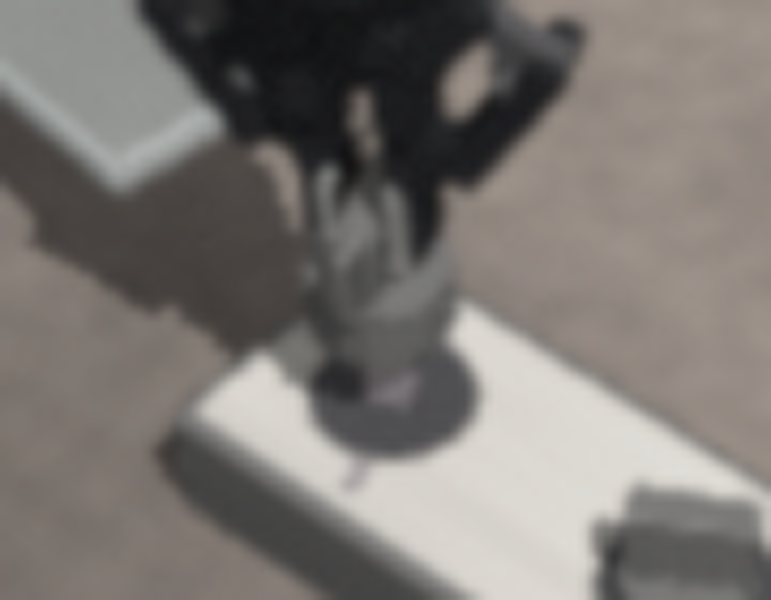

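View pics/m_top.png

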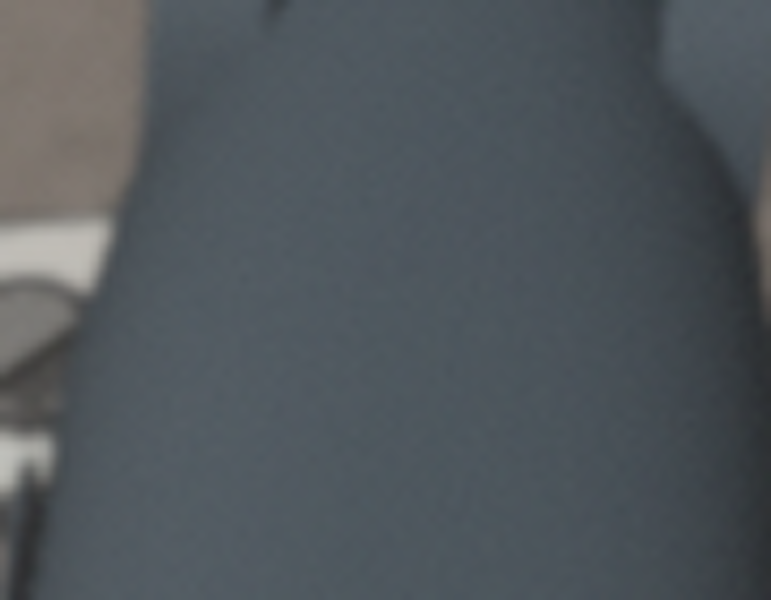

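```bash
python3 - <<'E'
from h import *
s=load('scene')
f=lambda p:((proj(s,p)-[182,162]+.5)*8.571-.5)
for z in(.045,.073,.0845,.1065): print(z,f([.5905,-.048,z]).round(1))
# skirt silhouette expected
for z in(.0845,.1065):
    th=np.linspace(0,2*np.pi,73);q=np.array([f([.5905+.023*np.cos(a),-.048+.023*np.sin(a),z]) for a in th]);print('skirt',z,q.min(0).round(1),q.max(0).round(1))
th=np.linspace(0,2*np.pi,73)
q=np.array([f([.59+.025*np.cos(a),-.0475+.025*np.sin(a),.045]) for a in th]);print('disc r25',q.min(0).round(1),q.max(0).round(1))
im=cv2.imread('pics/m_scene.png')
for cx,cy,z,r,col in((.5905,-.048,.0845,.023,(0,0,255)),(.5905,-.048,.1065,.023,(0,0,255)),(.59,-.0475,.045,.0242,(0,255,0))):
    q=np.array([f([cx+r*np.cos(a),cy+r*np.sin(a),z]) for a in th]);cv2.polylines(im,[np.round(q).astype(np.int32)],True,col,1)
for d in(0,):
    a=f([.59+.028*np.cos(np.deg2rad(30.5)),-.0475+.028*np.sin(np.deg2rad(30.5)),.047]);b=f([.59+.04*np.cos(np.deg2rad(30.5)),-.0475+.04*np.sin(np.deg2rad(30.5)),.047])
    cv2.line(im,tuple(np.round(a).astype(int).tolist()),tuple(np.round(b).astype(int).tolist()),(255,0,0),1)
cv2.imwrite('pics/n.png',im)
E
```

```text
0.045 [391.9 400.8]
0.073 [387.  339.5]
0.0845 [384.9 313.7]
0.1065 [380.8 263.3]
skirt 0.0845 [309.2 259.8] [460.4 369.2]
skirt 0.1065 [304.1 209.3] [457.5 318.9]
disc r25 [313.9 342.4] [474.2 461. ]
```

View pics/n.png

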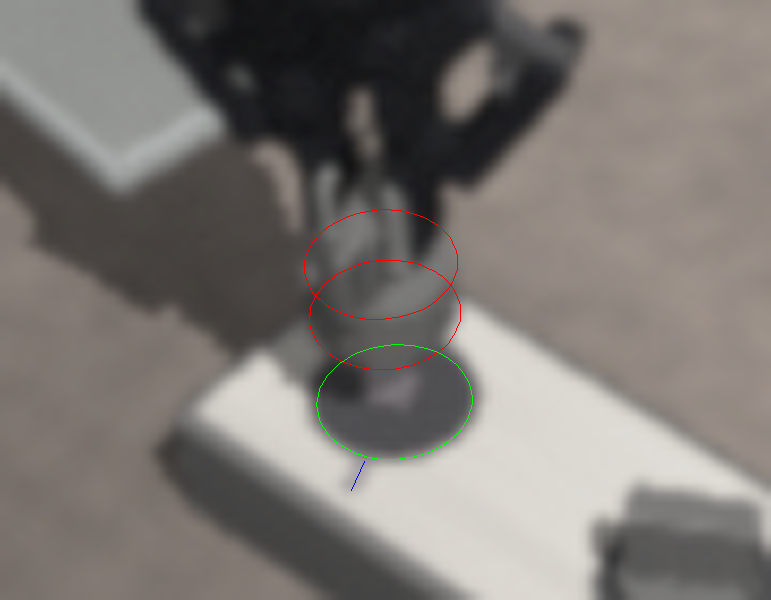

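Call:
carry_out --motion "0 0 4 0 0 0 1;0 0 4 0 0 0 1;0 0 2 0 0 0 1;0 0 2 0 0 0 1;0 0 1 0 0 0 1;0 0 0 0 0 0 1" --force 80

```text
time: 12.35
tcp_pos: [0.5908, -0.048, 0.1155]
eef_rot: [-0.0, -0.26, 0.966, 0.0]
ft_force: [-0.2, 0.7, -1.7]
finger_gap: 0.0123
```

```bash
python3 - <<'E'
from h import *
goto(.59,-.0475,.11,120.5)
E
```

```text
t 12.35 tcp [ 0.5908 -0.048   0.1155] yawy 120.1 F [-0.2  0.7 -1.7] gap 0.0123 q [-0.08  0.46 -0.03  1.08  0.   -0.61]
shift mm [0.4 0.8 5.5] turn deg [ 0.01 -0.02 -0.4 ]
```

Call:
carry_out --motion "0 0 1.5 0 0 0 1;0 0 1.5 0 0 0 1;0 0 1.5 0 0 0 1;0 0 0 0 0 0 1"

```text
time: 12.68
tcp_pos: [0.5907, -0.048, 0.1109]
eef_rot: [-0.0, -0.26, 0.966, 0.0]
ft_force: [-0.8, 0.8, -1.3]
finger_gap: 0.0126
```

```bash
python3 - <<'E'
from h import *
goto(.59,-.0475,.11,120.5)
print(robot.get_state()['moment'].round(2))
E
```

```text
t 12.68 tcp [ 0.5907 -0.048   0.1109] yawy 120.1 F [-0.8  0.8 -1.3] gap 0.0126 q [-0.08  0.46 -0.04  1.07  0.   -0.61]
shift mm [0.3 0.7 0.9] turn deg [ 0.03 -0.02 -0.4 ]
[0.24 0.19 0.01]
```

It is 6 mm past the tip with no force, so it has gone over the shaft. I continue down.

Call:
carry_out --motion "0 0 2 0 0 0 1;0 0 2 0 0 0 1;0 0 2 0 0 0 1;0 0 2 0 0 0 1;0 0 0 0 0 0 1"

```text
time: 13.1
tcp_pos: [0.5907, -0.048, 0.1028]
eef_rot: [-0.0, -0.26, 0.966, 0.0]
ft_force: [-2.3, 0.8, -3.0]
finger_gap: 0.0121
```

Call:
carry_out --motion "0 0 2 0 0 0 1;0 0 2 0 0 0 1;0 0 2 0 0 0 1;0 0 0 0 0 0 1"

```text
time: 13.43
tcp_pos: [0.5908, -0.048, 0.0971]
eef_rot: [-0.0, -0.26, 0.966, 0.0]
ft_force: [-4.1, 3.2, 4.4]
finger_gap: 0.0123
```

```bash
python3 - <<'E'
from h import *
goto(.59,-.0475,.09,120.5)
print(robot.get_state()['moment'].round(2))
E
```

```text
t 13.43 tcp [ 0.5908 -0.048   0.0971] yawy 120.1 F [-4.1  3.2  4.4] gap 0.0123 q [-0.08  0.47 -0.06  1.04  0.   -0.61]
shift mm [0.5 0.8 7.1] turn deg [ 0.02 -0.01 -0.4 ]
[ 0.73  1.02 -0.  ]
```

Call:
carry_out --motion "0.4 0.7 1 0 0 0 1;0 0 2 0 0 0 1;0 0 2 0 0 0 1;0 0 1 0 0 0 1;0 0 0 0 0 0 1"

```text
time: 13.85
tcp_pos: [0.5907, -0.0479, 0.0918]
eef_rot: [0.001, -0.26, 0.966, -0.0]
ft_force: [-3.6, 1.5, 10.1]
finger_gap: 0.0124
```

```bash
python3 - <<'E'
from h import *
goto(.59,-.0475,.089,120.5)
print(robot.get_state()['moment'].round(2))
E
```

```text
t 13.85 tcp [ 0.5907 -0.0479  0.0918] yawy 120.09 F [-3.6  1.5 10.1] gap 0.0124 q [-0.08  0.47 -0.07  1.03 -0.   -0.61]
shift mm [0.4 0.7 2.8] turn deg [-0.06  0.05 -0.41]
[0.36 0.93 0.05]
```

Call:
carry_out --motion "0 0 1 0 0 0 1;0 0 1 0 0 0 1;0 0 0 0 0 0 1;0 0 0 0 0 0 1"

```text
time: 14.18
tcp_pos: [0.5909, -0.0479, 0.0909]
eef_rot: [0.001, -0.26, 0.966, -0.001]
ft_force: [-7.7, 1.6, 22.9]
finger_gap: 0.0122
```

```bash
python3 - <<'E'
from h import *
goto(.59,-.0475,.089,120.5)
E
```

```text
t 14.18 tcp [ 0.5909 -0.0479  0.0909] yawy 120.09 F [-7.7  1.6 22.9] gap 0.0122 q [-0.08  0.47 -0.07  1.02 -0.   -0.61]
shift mm [0.6 0.8 1.9] turn deg [-0.09  0.1  -0.41]
```

The force has risen to 23 N, past the spring's 11.7 N, with the TCP at 90.9 mm where the bottom was predicted. I check by picture.

```bash
python3 - <<'E'
from h import *
s=snap('scene')
f=lambda p:((proj(s,p)-[182,162]+.5)*8.571-.5)
im=cv2.resize(s['frame'][162:232,182:272],(771,600),interpolation=cv2.INTER_CUBIC)
th=np.linspace(0,2*np.pi,73)
for z in(.047,.069):
    q=np.array([f([.5905+.023*np.cos(a),-.048+.023*np.sin(a),z]) for a in th]);cv2.polylines(im,[np.round(q).astype(np.int32)],True,(0,0,255),1)
cv2.imwrite('pics/o.png',im)
goto(.59,-.0475,.089,120.5)
P=cloud(s);q=P[(P[...,2]>.076)&(P[...,2]<.087)&(np.hypot(P[...,0]-.5765,P[...,1]-.0715)<.035)]
w,V=np.linalg.eigh(np.cov(q[:,:2].T));print('selector bar',len(q),np.rad2deg(np.arctan2(V[1,1],V[0,1])))
E
```

```text
t 14.23 tcp [ 0.5909 -0.0479  0.0909] yawy 120.09 F [-8.3  2.2 21.7] gap 0.0124 q [-0.08  0.47 -0.07  1.02 -0.   -0.61]
shift mm [0.6 0.8 1.9] turn deg [-0.09  0.1  -0.41]
selector bar 89 126.88531532109965
```

View pics/o.png

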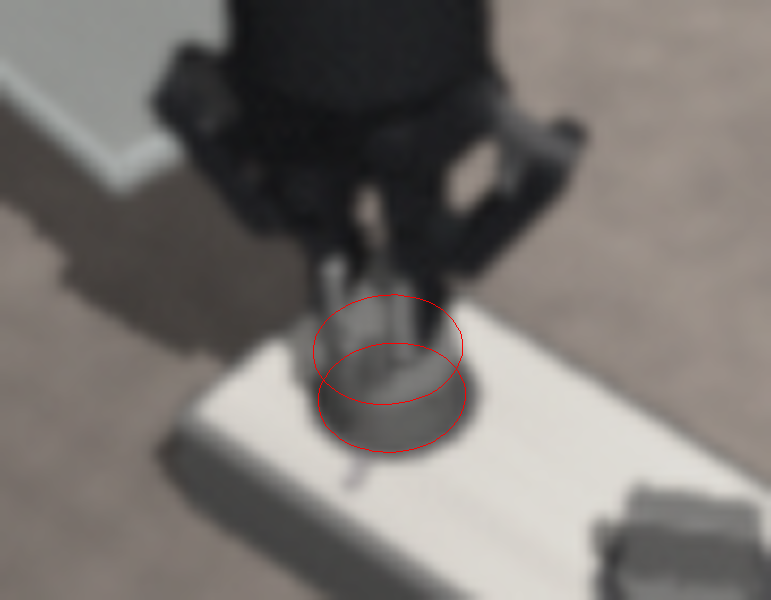

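Call:
carry_out --motion "0 0 0 0 0 0 1;0 0 0 0 0 0 1;0 0 0 0 0 0 1;0 0 0 0 0 0 1"

```text
time: 14.57
tcp_pos: [0.5909, -0.0479, 0.0909]
eef_rot: [0.001, -0.26, 0.966, -0.001]
ft_force: [-9.3, 1.7, 22.6]
finger_gap: 0.0127
```

```bash
python3 - <<'E'
from h import *
goto(.59,-.0475,.089,120.5)
ticket.close_job()
E
```

```text
t 14.57 tcp [ 0.5909 -0.0479  0.0909] yawy 120.09 F [-9.3  1.7 22.6] gap 0.0127 q [-0.08  0.47 -0.07  1.02 -0.   -0.61]
shift mm [0.6 0.8 1.9] turn deg [-0.09  0.1  -0.41]
the job is handed in; nothing more can be done
```

I turned the large grey base's selector clockwise to its stop. I then took the push knob from the tray, fitted it on the D-shaft with its flat matched, and pressed it fully down. I handed the job in at 14.6 s with the gripper still holding it pressed.

**Selector:** its bar went from about 7° to -52° after release and read -53° at the end, so it turned about 60° and stayed.

**Push knob:** it slid over the shaft tip with almost no force. The spring took up near TCP height 0.098 m and the knob bottomed at 0.091 m, where I had predicted. The final force was about 23 N, above the spring's 11.7 N. In the last picture the skirt's underside is about 2 mm above the base.

**Disagreements:**
- The two cameras placed the base about 3–4 mm apart. I used their average, and the grip on the selector agreed with it.
- A sideways force of about 9 N remained on the wrist at the end.
- I did not measure the bystanders again. The arm stayed well clear of them.

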